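Cure the denture

ROBOT

A 6-joint arm with a two-finger parallel gripper is mounted at the origin on the work surface. World frame = base frame: x ahead of the robot, y to its left, z up, the work surface at z = 0. Lengths are in m, angles in degrees, forces in N, time in s.
With the tool pointing down it reaches from about 0.4 to 0.825 m from the base axis. Payload 7 kg.
Tool frame: the origin (TCP) lies between the finger pads; the fingertips stand ctrl.nose_length ahead of it and the grasp point (between the pads) lies 2 mm behind it (ctrl.nose_length is the distance from the TCP to the fingertips, in m); z points along the fingers, y is the line along which they close (so a half turn about z gives the same grasp; the last joint's range is limited). The gripper opens to 88 mm and grips with 3 to 60 N. Pads are 19 mm wide; open, the fingers measure 130 mm over their backs; the gripper's body (78 mm by 193 mm) begins 47 mm behind the grasp point.
Start: joints at [87.267, 20.546, 0.682, 0, -70.136, -16.507], TCP at [0.222, 0.637, 0.244] pointing down, gripper open.
Joint ranges: [-176.03, 176.03], [-82.01, 121.73], [-58.28, 71.71], [-173.87, 95.51], [-174.79, -0.11], [-173.66, 173.66]. Speed limits (degrees/s): [136.94, 136.94, 172.46, 180, 180, 180].

INTERFACE

Orientations are given as [roll, pitch, yaw] about the fixed x, y, z axes, in that order (R = Rz(yaw) Ry(pitch) Rx(roll)).
In Python, from plant import ctrl gives the robot as it stands.
- The arm moves only by the tool apply_moves, never from a script. Its argument "commands" is a list of rows, each a list of 3 entries, a list of its own where there are three numbers: the shift along the world's x, y, z in cm, then the turn about the world's z in rad, then the closure, from 0 (fully open) to 1 (shut). In form: [[[x, y, z], turn, jaw], ...]. A call has 1 to 20 rows; each row is the pose to reach, as a shift and turn from the pose commanded when the call began; what a row does not reach only later rows make up. A row lasts 1/12 s, in which the tool goes at most 41.7 mm and 7.16 degrees, less where a joint would pass 70% of its speed; a pose out of reach is approached as far as the arm can. A call with a gripper value outside its range is refused whole. The fingers move at their own pace and stop on an object; the grip force is fixed at half the most. Time passes only in rows, so rows that repeat a pose let the fingers close. It gives the time, the measured TCP pose, the force, the opening and the grip force at its end, in the units of the state.
- ctrl.get_obs(): the state, without advancing time (a new reading comes with each control period).
- ctrl.snapshot(name): name is "side" or "top"; returns a dict with "img" (420x560x3 uint8, red, green, blue), "fx", "fy", "cx", "cy" (pixels), "dist_coeffs" ([k1, k2, p1, p2, k3] as OpenCV has them; the pictures are not rectified), "T" (4x4, takes a point from camera to world coordinates). Camera axes: x right, y up, looking along -z (the intrinsics and any distortion apply to the point x, -y, -z); pixel columns grow to the right and rows downward; lengths in m; the calibration is good to about 2 mm. A picture is of the moment at which its call begins. There is no depth.
- ctrl.close_job(): hands the job in; it is judged then, once.
Trained networks look in a picture, given as the dict that the camera call returned (one of the last four; its "shot" number tells which), for a name from the list of things; names that differ only in an ending like _2 or _b are one class to them, and where a whole thing is asked for, a point or a joint stands for the part that bears it (a point fixed in the world has none). Each returns a list of dicts, best first, with "score" (0 to 1); they miss things now and then, are a little off and sometimes report something else, mostly with a low value. They report only what shows in the picture. A call takes as long as a camera call. They do not tell look-alikes from the thing itself.
- ctrl.search_frame(picture, target): "at" ([column, row] in pixels, amid what is visible of it).
- ctrl.spot_point(picture, target): "at" ([column, row] in pixels: a listed point, or the origin of a listed thing).
The state is a dict: "clock": time; "joint_pos": joint angles; "qvel": joint speeds; "tau": joint torques, N m; "tool_pos": TCP position; "orientation": TCP orientation; "force": force on the tool from outside, world axes, zero at the start; "moment": the same for the moment, N m; "opening": finger opening in m; "gripper_force": force on a finger pad.
Only numpy, scipy, OpenCV 4.12 (cv2) and the standard library are available. Lean on these libraries where they do the work, as an engineer would, in place of code of your own. Each camera call takes 0.05 s, during which the arm holds its last target. There are 200 camera calls.

TASK

Get the denture curing without picking anything up: with the fingertips, push the light-curing unit's tray fully home, then push its orange hood all the way down shut, and only then press the green start button on the timer box right down and let it go. Do not touch the denture on the tray, and leave the plaster model, the mixing cup and the jar where they stand.

Things in the scene. Friction and masses are not known exactly. Their poses are not given: they have to be found in the camera images.
- unit: Light-curing unit, a white box 160 mm deep (its x), 220 mm wide (its y), 100 mm high without its hood, open at front and top, fixed to the table. Origin: centre of its underside, on the table (z = 0). Its x axis points from its front (where the tray comes out, towards the robot) to its back; z up. It stands turned by up to 0.3 rad.
- tray (a joint): Tray drawer of the unit, how far it is pulled out towards the unit's -x, m: 0 = fully home (it stops dead there), about 0.05 to 0.08 at the start. Slides stiffly with about 1.5 N and stays where left. White front panel 188 mm wide, from 14 to 78 mm above the table, flush with the unit's front when home; a blue lip sticks out of it.
- tray_lip (a point): Centre of the front (-x) face of the tray's blue lip, 45 mm above the table; it moves with the tray. The lip is 80 mm wide (unit's y), 20 mm high (35 to 55 mm above the table) and sticks 30 mm out of the panel. With the tray home this point is 110 mm in front of the unit's origin.
- tray_bed (a point): Centre of the tray's flat bed (126 x 170 mm, upper face 20 mm above the table, 14 mm rims), axes as the unit's; it moves with the tray.
- hood (a joint): Opening angle of the hood, rad: 0 = shut, lying flat over the unit; about 1.0 to 1.2 at the start (standing up and leaning towards the robot). Stiff hinge: it stays where it is left and needs about 0.4 Nm to turn; stops dead at 0.
- hood_hinge (a point): Middle of the hood's hinge line, which runs along the unit's y, 70 mm behind the unit's origin and 100 mm above the table.
- hood_edge (a point): Middle of the hood's free edge, on its outer face (the face that is on top when shut and looks away from the robot when open). The hood is an orange panel with a white frame, 155 mm from hinge to free edge, 220 mm wide, 8 mm thick (its outer face lies 8 mm off the plane of the hinge line), with an 18 mm lip on the inner side of the free edge. Shut, its outer face is 108 mm above the table.
- start (a joint): Travel of the start button, m: 0 = up, 0.006 = fully down (4 N); springs back. More than 0.004 counts as pressed.
- start_top (a point): Centre of the top face of the round green start button, 30 mm across, which is pressed straight down. It sits on the grey timer box (110 x 80 mm, 45 mm high, fixed), which stands to the left or to the right of the unit.
- denture: Pink denture with white teeth, about 60 x 60 mm and 25 mm high, lying loose on the tray's bed. Origin: centre of its underside.
- model: Cream plaster jaw model, about 62 x 66 mm and 41 mm high, loose on the table in front of the unit, to its left or right. Origin: centre of its underside.
- cup: Dark rubber mixing cup, 64 mm across the mouth, 55 mm high, loose on the table in front of the unit, on the other side from the plaster model. Origin: centre of its underside.
- jar: Jar with a red cap, 64 mm across, 85 mm high, loose on the table beside the unit, on the other side from the timer box. Origin: centre of its underside.
Things that resemble listed ones, but are neither listed nor needed, are in the scene too. There is more than one size of the denture; the one meant has the size given above.

How it is judged:
By the outcome, as a careful person would: the job done as asked, in the order asked, and still so for the second after the job is handed in, with the robot touching nothing.
It also fails if it takes over 61 s, if anything falls off the work surface, if the arm or the gripper's body presses on something with over 40 N, if the wrist force passes 120 N, or if a joint passes its speed limit or range.

## Working session

There is one attempt and no reset: what is moved stays moved. The work goes in short steps, Python scripts to look and compute and a tool call to move; the robot and the scene stay as the last step left them, time stands still between calls to the robot, and variables do not carry over. Pictures are saved under pics/ and viewed, at most 10 in all, crops included, and the job is handed in when it is done.

Besides the shell and the picture viewer there is one more tool, called after "Request:" in YAML: its name, and indented under it one key for each argument. apply_moves: Moves the arm, as the interface text tells. Its arguments: {"type":"object","properties":{"commands":{"type":"array"}},"required":["commands"]}

```bash
mkdir -p pics; ls
cat > h.py <<'E'
import numpy as np, cv2
from plant import ctrl
def K(s): return np.array([[s['fx'],0,s['cx']],[0,s['fy'],s['cy']],[0,0,1.]])
def ray(s,uv):
    p=cv2.undistortPoints(np.array([[uv]],float),K(s),np.array(s['dist_coeffs'],float))[0,0]
    T=np.array(s['T']); d=T[:3,:3]@np.array([p[0],-p[1],-1.]); return T[:3,3],d/np.linalg.norm(d)
def atz(s,uv,z):
    o,d=ray(s,uv); return o+d*(z-o[2])/d[2]
def tri(s1,u1,s2,u2):
    o1,d1=ray(s1,u1);o2,d2=ray(s2,u2)
    t=np.linalg.lstsq(np.c_[d1,-d2],o2-o1,rcond=None)[0]
    a,b=o1+d1*t[0],o2+d2*t[1]; return (a+b)/2,np.linalg.norm(a-b)
def proj(s,P):
    T=np.array(s['T']);q=T[:3,:3].T@(np.array(P,float)-T[:3,3]);q=q*[1,-1,-1]
    return cv2.projectPoints(q.reshape(1,3),np.zeros(3),np.zeros(3),K(s),np.array(s['dist_coeffs'],float))[0].ravel()
def save(s,n): cv2.imwrite('pics/'+n,s['img'][:,:,::-1])
E
python3 - <<'E'
from h import *
np.set_printoptions(precision=3,suppress=True)
a=ctrl.snapshot("side");b=ctrl.snapshot("top")
cv2.imwrite('pics/both.png',cv2.resize(np.hstack([a['img'],b['img']]),(800,300))[:,:,::-1]) if 0 else None
save(a,'side0.png');save(b,'top0.png')
print(ctrl.nose_length,np.array(a['T'])[:3,3],np.array(b['T'])[:3,3])
for n in ["unit","tray_lip","tray_bed","hood_hinge","hood_edge","start_top","denture","model","cup","jar"]:
    r=[ctrl.spot_point(s,n) for s in (a,b)]
    print(n,[[(np.round(x['at'],1).tolist(),round(x['score'],2)) for x in q[:3]] for q in r])
    if r[0] and r[1]: print('   ',*tri(a,r[0][0]['at'],b,r[1][0]['at']))
o=ctrl.get_obs();print(o['clock'],o['tool_pos'],o['orientation'],o['opening'])
E
```

```text
pics
0.017 [ 0.316 -0.561  0.566] [ 0.318 -0.005  1.198]
unit [[([301.2, 215.8], 0.85)], [([266.7, 167.3], 0.57)]]
    [0.633 0.025 0.012] 0.0010843202462886513
tray_lip [[([217.8, 218.9], 0.56)], [([252.6, 241.5], 0.64)]]
    [0.457 0.049 0.048] 0.0028494361581053286
tray_bed [[([261.8, 220.9], 0.96)], [([257.7, 201.2], 0.71)]]
    [0.551 0.043 0.014] 0.00208085703646492
hood_hinge [[([332.8, 177.2], 0.66), ([301.5, 216.2], 0.54)], [([267.8, 122.0], 0.87)]]
    [0.71  0.025 0.09 ] 0.008779240469545002
hood_edge [[([312.2, 115.5], 0.92)], []]
start_top [[([213.5, 148.1], 0.44)], [([147.6, 207.5], 0.62)]]
    [0.522 0.278 0.072] 0.004581329698253521
denture [[([329.6, 285.9], 0.9), ([194.7, 274.1], 0.61), ([267.0, 215.0], 0.6)], [([251.3, 195.5], 0.92), ([341.0, 182.7], 0.85), ([288.8, 276.0], 0.77)]]
    [ 0.678  0.052 -0.277] 0.11248118165915058
model [[([173.1, 201.7], 0.95)], [([182.1, 273.2], 0.72)]]
    [0.391 0.207 0.001] 0.012201564196089169
cup [[([234.2, 353.9], 0.6)], [([402.3, 190.6], 0.75), ([365.7, 272.3], 0.67)]]
    [ 0.469 -0.268  0.119] 0.18211922532939132
jar [[([364.9, 353.2], 0.62)], [([401.0, 194.4], 0.76), ([365.0, 269.4], 0.28)]]
    [ 0.584 -0.291 -0.014] 0.001364122194485234
1.1 [0.222 0.637 0.244] [-180.      -0.002  -19.241] 0.08786383716375774
```

View pics/side0.png

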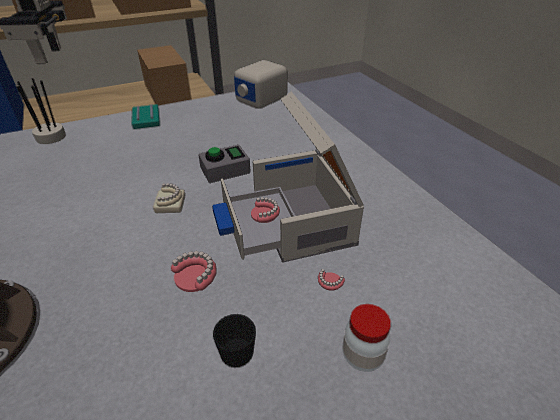

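View pics/top0.png

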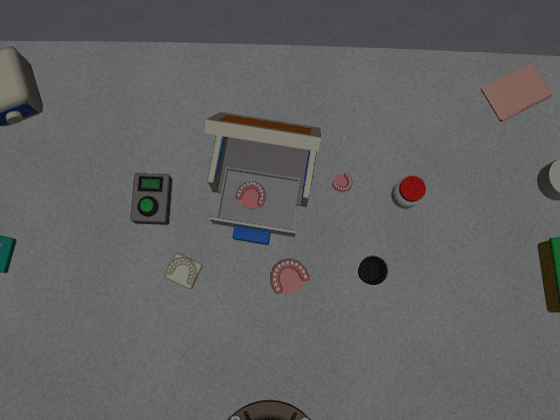

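The side view shows the unit with its tray out: blue lip at (222,219), green button (214,153) on the timer box and a green screen beside it at (236,152). There are three dentures: the one on the tray (265,210), a large one (193,272) and a small one (331,280). Model (170,197), cup (235,340) and jar (368,335). The top view agrees: lip (252,236), button (148,206), hood edge around row 135. The lip and button have no look-alikes, apart from the green screen and a teal box. Next I'll fit the unit's pose.

```bash
cat > fit.py <<'E'
from h import *
from scipy.optimize import least_squares
np.set_printoptions(precision=3,suppress=True)
def pts(p):
    x,y,a,t,th=p; R=np.array([[np.cos(a),-np.sin(a),0],[np.sin(a),np.cos(a),0],[0,0,1]])
    W=lambda q:np.array([x,y,0])+R@np.array(q)
    return dict(unit=W([0,0,0]),tray_lip=W([-.11-t,0,.045]),hood_hinge=W([.07,0,.1]),
      hood_edge=W([.07-.155*np.cos(th)+.008*np.sin(th),0,.1+.155*np.sin(th)+.008*np.cos(th)]))
def fit(shots):
    ob=[]
    for s in shots:
        for n in ["unit","tray_lip","hood_hinge","hood_edge"]:
            r=ctrl.spot_point(s,n)
            if r: ob.append((s,n,r[0]['at']))
    f=lambda p:np.concatenate([proj(s,pts(p)[n])-u for s,n,u in ob])
    q=least_squares(f,[.635,.03,-.09,.07,1.1],loss='soft_l1',x_scale=[.01,.01,.1,.01,.1])
    return q.x,[(n,np.round(e,1)) for (s,n,u),e in zip(ob,f(q.x).reshape(-1,2))]
def green(s,uv,r=9):
    im=s['img'].astype(int);m=(im[:,:,1]>im[:,:,0]+40)&(im[:,:,1]>im[:,:,2]+30)
    v,u=np.nonzero(m);k=np.hypot(u-uv[0],v-uv[1])<r
    return u[k].mean(),v[k].mean()
E
python3 - <<'E'
from fit import *
a=ctrl.snapshot("side");b=ctrl.snapshot("top")
p,e=fit([a,b]);print(p,e)
for k,v in pts(p).items():print(k,v)
ga,gb=green(a,(214,153)),green(b,(148,206));print(ga,gb,tri(a,ga,b,gb),atz(a,ga,.055),atz(b,gb,.055))
print('bigdenture',atz(b,(290,277),.02),'model',atz(b,(183,270),.02),'jar',atz(b,(408,195),.04))
# overlay
for s,n in((a,'s'),(b,'t')):
    im=s['img'].copy()
    for P in pts(p).values(): cv2.circle(im,tuple(int(round(c)) for c in proj(s,P)),2,(255,0,255),-1)
    s['o']=im
c=np.hstack([a['o'][100:260,190:370],b['o'][90:250,120:330]]);cv2.imwrite('pics/ov.png',cv2.resize(c,None,fx=2,fy=2)[:,:,::-1])
E
```

```text
[ 0.64   0.029 -0.142  0.075  1.109] [('unit', array([1.6, 0.5])), ('tray_lip', array([-1.8,  0.1])), ('hood_hinge', array([-1.6, -3.4])), ('hood_edge', array([0.4, 1. ])), ('unit', array([-1.4,  0.6])), ('tray_lip', array([ 0.2, -3. ])), ('hood_hinge', array([ 2.3, -0.1])), ('hood_edge', array([-0.4, -0.1]))]
unit [0.64  0.029 0.   ]
tray_lip [0.457 0.055 0.045]
hood_hinge [0.709 0.019 0.1  ]
hood_edge [0.648 0.028 0.242]
(np.float64(213.47457627118644), np.float64(150.1864406779661)) (np.float64(146.03676470588235), np.float64(204.89705882352942)) (array([0.526, 0.284, 0.063]), np.float64(0.0017797725805573817)) [0.528 0.297 0.055] [0.528 0.286 0.055]
bigdenture [ 0.382 -0.034  0.02 ] model [0.391 0.202 0.02 ] jar [ 0.57  -0.294  0.04 ]
```

View pics/ov.png

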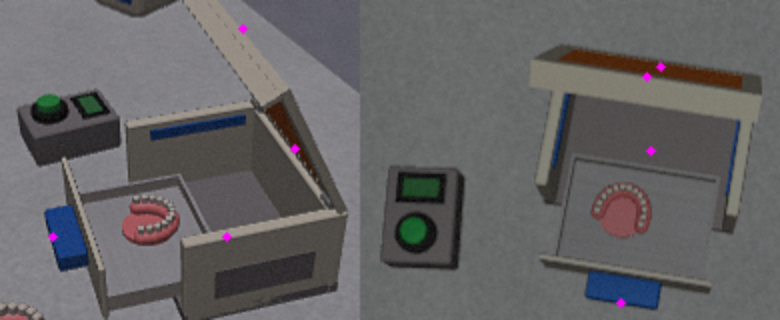

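The fit matches the picture: yaw about -0.142 rad, tray out about 75 mm, hood about 1.11 rad. Moving in front of the lip with the jaw shut.

Request:
apply_moves:
  commands:
    - [[20.3,-57.8,0],0.194,1]
    - [[20.3,-57.8,0],0.194,1]
    - [[20.3,-57.8,0],0.194,1]
    - [[20.3,-57.8,0],0.194,1]
    - [[20.3,-57.8,0],0.194,1]
    - [[20.3,-57.8,0],0.194,1]
    - [[20.3,-57.8,0],0.194,1]
    - [[20.3,-57.8,0],0.194,1]
    - [[20.3,-57.8,0],0.194,1]
    - [[20.3,-57.8,0],0.194,1]
    - [[20.3,-57.8,0],0.194,1]
    - [[20.3,-57.8,0],0.194,1]
    - [[20.3,-57.8,0],0.194,1]
    - [[20.3,-57.8,0],0.194,1]
    - [[20.3,-57.8,0],0.194,1]
    - [[20.3,-57.8,0],0.194,1]
    - [[20.3,-57.8,0],0.194,1]
    - [[20.3,-57.8,0],0.194,1]
    - [[20.3,-57.8,0],0.194,1]
    - [[20.3,-57.8,0],0.194,1]

```text
clock: 3.27
tool_pos: [0.4253, 0.0602, 0.2436]
orientation: [-180.0, -0.0, -8.0]
force: [0.4, 0.6, -0.9]
opening: 0.0004
gripper_force: 0.0
```

Request:
apply_moves:
  commands:
    - [[0,0,-4],0,1]
    - [[0,0,-8],0,1]
    - [[0,0,-12],0,1]
    - [[0,0,-15],0,1]
    - [[0,0,-17],0,1]
    - [[0,0,-18.7],0,1]
    - [[0,0,-18.7],0,1]
    - [[0,0,-18.7],0,1]

```text
clock: 3.93
tool_pos: [0.425, 0.0598, 0.0562]
orientation: [179.9, 0.1, -8.0]
force: [-0.3, -0.1, 0.9]
opening: 0.0003
gripper_force: 0.0
```

Run:
```python
from h import *
a=ctrl.snapshot("side");b=ctrl.snapshot("top")
c=np.hstack([a['img'][100:300,130:330],b['img'][130:330,160:360]]);cv2.imwrite('pics/p2.png',cv2.resize(c,None,fx=2,fy=2)[:,:,::-1])
print(ctrl.get_obs()['tool_pos'],ctrl.get_obs()['force'])
```

```text
[0.42614605 0.06020052 0.05757476] [-0.32606606 -0.09802632  0.86682852]
```

View pics/p2.png

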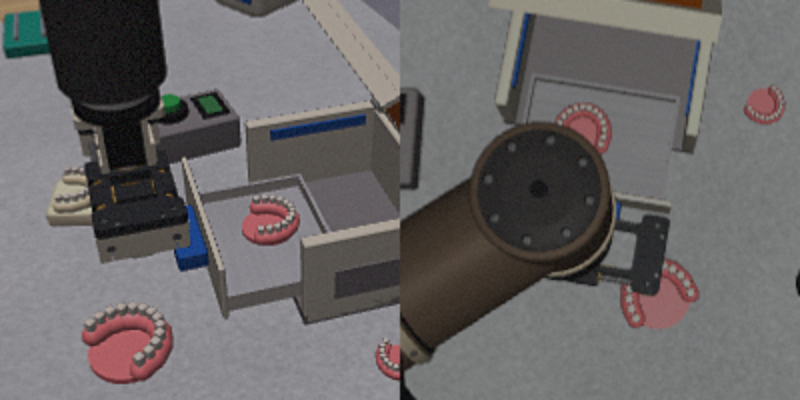

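The gripper hangs just in front of the blue lip (crop at (190,240)), clear of the panel and model. Now the push along the unit's x.

Request:
apply_moves:
  commands:
    - [[1,-0.14,0],0,1]
    - [[2,-0.28,0],0,1]
    - [[3,-0.42,0],0,1]
    - [[4,-0.56,0],0,1]
    - [[5,-0.7,0],0,1]
    - [[6,-0.84,0],0,1]
    - [[7,-1.0,0],0,1]
    - [[8,-1.14,0],0,1]
    - [[8.5,-1.2,0],0,1]
    - [[9,-1.28,0],0,1]
    - [[9,-1.28,0],0,1]

```text
clock: 4.95
tool_pos: [0.5165, 0.0464, 0.0564]
orientation: [-180.0, -0.0, -8.1]
force: [0.9, -0.1, 0.7]
opening: 0.0005
gripper_force: 0.0
```

Request:
apply_moves:
  commands:
    - [[0.3,-0.04,0],0,1]
    - [[0.6,-0.08,0],0,1]
    - [[0.9,-0.13,0],0,1]
    - [[0.9,-0.13,0],0,1]

```text
clock: 5.28
tool_pos: [0.5184, 0.0448, 0.0555]
orientation: [179.9, 0.6, -8.2]
force: [-22.4, 11.0, 13.6]
opening: 0.0003
gripper_force: 11.8
```

Request:
apply_moves:
  commands:
    - [[-1,0.14,0],0,1]
    - [[-3,0.42,2],0,1]
    - [[-4,0.6,6],0,1]
    - [[-4,0.6,10],0,1]
    - [[-4,0.6,14],0,1]
    - [[-6,8,18],0,1]
    - [[-8,12,22],0,1]
    - [[-8,16,24],0,1]
    - [[-8,16,24],0,1]
    - [[-8,16,24],0,1]

```text
clock: 6.12
tool_pos: [0.4444, 0.2082, 0.2999]
orientation: [-179.8, -0.2, -8.0]
force: [0.9, 0.4, 0.3]
opening: 0.0002
gripper_force: 0.0
```

Run:
```python
from fit import *
a=ctrl.snapshot("side");b=ctrl.snapshot("top")
p,e=fit([a,b]);print(p,e);print(ctrl.get_obs()['tool_pos'])
c=np.hstack([a['img'][100:300,190:390],b['img'][90:290,160:360]]);cv2.imwrite('pics/p3.png',cv2.resize(c,None,fx=2,fy=2)[:,:,::-1])
```

```text
[ 0.634  0.029 -0.12  -0.004  1.154] [('unit', array([0.7, 1.4])), ('tray_lip', array([-6. , -0.8])), ('hood_hinge', array([-3.6, -1.4])), ('hood_edge', array([ 0. , -0.2])), ('unit', array([-0.9,  0.7])), ('tray_lip', array([ 1.2, -1.3])), ('hood_hinge', array([ 11.5, -38.3])), ('hood_edge', array([-0. ,  0.1]))]
[0.444 0.204 0.296]
```

View pics/p3.png

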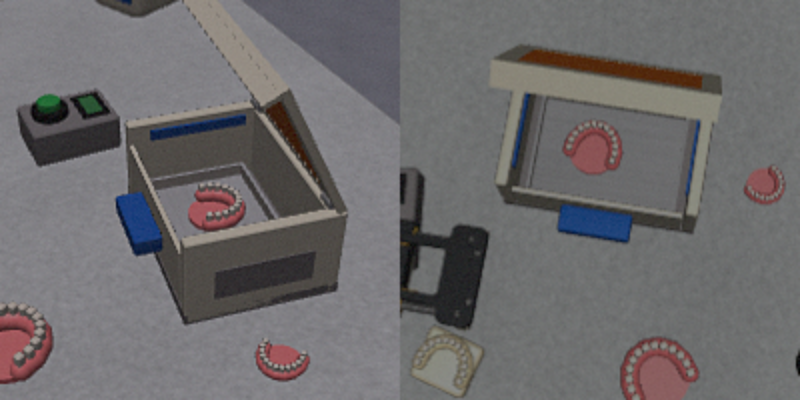

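The tray is home: its panel is flush with the front and the denture is still on the bed. Next I'll go over the hood and come down behind it.

Request:
apply_moves:
  commands:
    - [[0,0,4],0,1]
    - [[2,-2,6],0,1]
    - [[27.5,-18.7,6],0,1]
    - [[27.5,-18.7,6],0,1]
    - [[27.5,-18.7,6],0,1]
    - [[27.5,-18.7,6],0,1]
    - [[27.5,-18.7,6],0,1]
    - [[27.5,-18.7,6],0,1]
    - [[27.5,-18.7,6],0,1]
    - [[27.5,-18.7,6],0,1]
    - [[27.5,-18.7,6],0,1]
    - [[27.5,-18.7,6],0,1]
    - [[27.5,-18.7,6],0,1]
    - [[27.5,-18.7,6],0,1]

```text
clock: 7.78
tool_pos: [0.7188, 0.0186, 0.3571]
orientation: [-180.0, -0.0, -8.1]
force: [-0.8, -0.4, -0.1]
opening: 0.0006
gripper_force: 0.0
```

Request:
apply_moves:
  commands:
    - [[0,0,-3],0,1]
    - [[0,0,-6],0,1]
    - [[0,0,-9],0,1]
    - [[0,0,-11],0,1]
    - [[-0.5,0,-12.8],0,1]
    - [[-1.5,0.2,-12.8],0,1]
    - [[-1.5,0.2,-12.8],0,1]

```text
clock: 8.37
tool_pos: [0.7022, 0.0212, 0.2282]
orientation: [180.0, 0.1, -8.0]
force: [-0.2, -1.1, 0.2]
opening: 0.0003
gripper_force: 0.0
```

Run:
```python
from h import *
a=ctrl.snapshot("side")
cv2.imwrite('pics/p4.png',cv2.resize(a['img'][20:240,200:460],None,fx=2,fy=2)[:,:,::-1])
print(ctrl.get_obs()['tool_pos'],ctrl.get_obs()['force'])
# plan: corner track at r=.12
h=np.array([.706,.019,.1])
for t in [1.12,1.0,.85,.7,.55,.4,.25,.12,0,-.03]:
    dx=-.12*np.cos(t)+.008*np.sin(t)+.0095; z=.1+.12*np.sin(t)+.008*np.cos(t)+.017
    print(t,np.round([h[0]+dx*.99,h[1]-dx*.14,z],4))
```

```text
[0.7035959  0.02107735 0.22960246] [-0.05012815  0.21670958  0.41553289]
1.12 [0.6708 0.024  0.2285]
1.0 [0.6579 0.0258 0.2223]
0.85 [0.6429 0.0279 0.2124]
0.7 [0.6296 0.0298 0.2004]
0.55 [0.6183 0.0314 0.1865]
0.4 [0.6091 0.0327 0.1711]
0.25 [0.6023 0.0337 0.1544]
0.12 [0.5984 0.0342 0.1393]
0 [0.5966 0.0345 0.125 ]
-0.03 [0.5964 0.0345 0.1214]
```

View pics/p4.png

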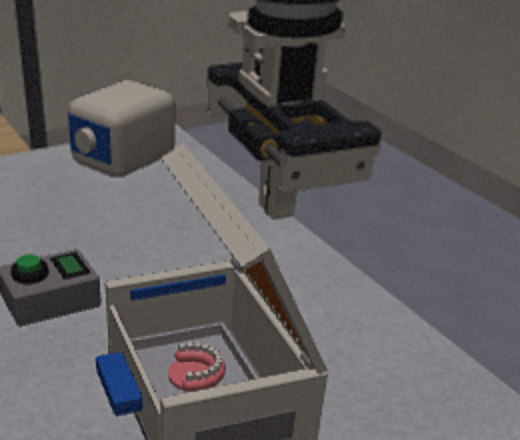

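Request:
apply_moves:
  commands:
    - [[-1.6,0.2,0],0,1]
    - [[-3.2,0.3,0],0,1]
    - [[-3.8,0.4,-0.35],0,1]
    - [[-4.5,0.5,-0.7],0,1]
    - [[-5.2,0.6,-1.2],0,1]
    - [[-6,0.7,-1.7],0,1]
    - [[-6.7,0.8,-2.3],0,1]
    - [[-7.3,0.9,-2.9],0,1]
    - [[-7.9,1.0,-3.6],0,1]
    - [[-8.5,1.0,-4.3],0,1]
    - [[-9,1.1,-5],0,1]
    - [[-9.4,1.2,-5.8],0,1]
    - [[-9.8,1.2,-6.6],0,1]
    - [[-10.1,1.3,-7.5],0,1]
    - [[-10.3,1.3,-8.2],0,1]
    - [[-10.5,1.3,-9],0,1]
    - [[-10.5,1.3,-9],0,1]

```text
clock: 9.83
tool_pos: [0.598, 0.033, 0.1364]
orientation: [179.9, 0.2, -8.2]
force: [-0.5, -0.2, -0.7]
opening: 0.0004
gripper_force: 0.0
```

Now at z = 0.139 commanded. Pressing straight down to the stop.

Request:
apply_moves:
  commands:
    - [[0,0,-0.4],0,1]
    - [[0,0,-0.8],0,1]
    - [[0,0,-1.2],0,1]
    - [[0,0,-1.6],0,1]
    - [[0,0,-1.8],0,1]
    - [[0,0,-1.8],0,1]

```text
clock: 10.33
tool_pos: [0.5993, 0.0331, 0.1249]
orientation: [180.0, -0.1, -8.0]
force: [-17.5, 2.3, 37.0]
opening: 0.0002
gripper_force: 18.5
```

Request:
apply_moves:
  commands:
    - [[0,0,2],0,1]
    - [[0,0,5],0,1]
    - [[0,0,8],0,1]
    - [[-7.1,25.2,8],0,1]
    - [[-7.1,25.2,8],0,1]
    - [[-7.1,25.2,8],0,1]
    - [[-7.1,25.2,8],0,1]
    - [[-7.1,25.2,8],0,1]
    - [[-7.1,25.2,8],0,1]
    - [[-7.1,25.2,8],0,1]
    - [[-7.1,25.2,8],0,1]
    - [[-7.1,25.2,8],0,1]

```text
clock: 11.33
tool_pos: [0.528, 0.2859, 0.2001]
orientation: [180.0, 0.0, -8.0]
force: [0.8, 0.4, -0.2]
opening: 0.0004
gripper_force: 0.0
```

Run:
```python
from h import *
a=ctrl.snapshot("side");b=ctrl.snapshot("top")
c=np.hstack([a['img'][80:280,190:390],b['img'][90:290,130:330]]);cv2.imwrite('pics/p5.png',cv2.resize(c,None,fx=2,fy=2)[:,:,::-1])
print(ctrl.get_obs()['tool_pos'],ctrl.get_obs()['force'])
```

```text
[0.52853075 0.28442488 0.20027424] [-0.17016995  0.36022487  0.20152331]
```

View pics/p5.png

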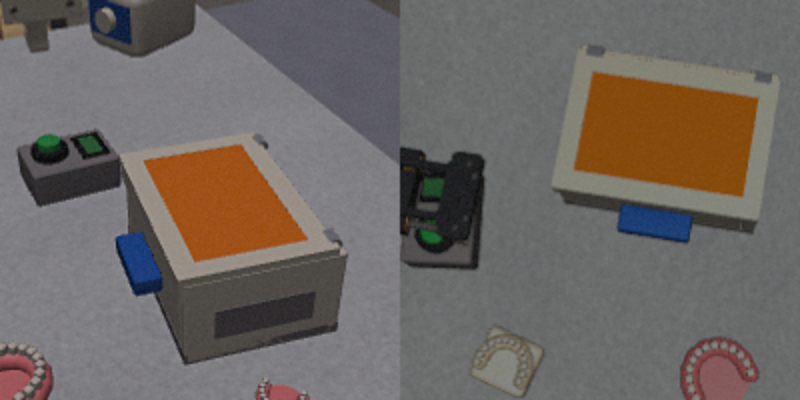

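The hood is shut flat. Now the button, slowly near the end.

Request:
apply_moves:
  commands:
    - [[0,0,-4],0,1]
    - [[0,0,-8],0,1]
    - [[0,0,-10.5],0,1]
    - [[0,0,-11.5],0,1]
    - [[0,0,-12],0,1]
    - [[0,0,-12.3],0,1]
    - [[0,0,-12.6],0,1]
    - [[0,0,-12.6],0,1]

```text
clock: 12.1
tool_pos: [0.5288, 0.284, 0.0781]
orientation: [180.0, -0.1, -8.1]
force: [-6.8, -7.3, 14.5]
opening: 0.0005
gripper_force: 7.6
```

Request:
apply_moves:
  commands:
    - [[0,0,-0.2],0,1]
    - [[0,0,-0.4],0,1]
    - [[0,0,-0.4],0,1]
    - [[0,0,-0.4],0,1]

```text
clock: 12.43
tool_pos: [0.529, 0.284, 0.0774]
orientation: [-180.0, -0.2, -8.1]
force: [-17.1, -11.2, 43.4]
opening: 0.0004
gripper_force: 21.8
```

Run:
```python
from h import *
b=ctrl.snapshot("side")
cv2.imwrite('pics/p6.png',cv2.resize(b['img'][80:220,150:330],None,fx=4,fy=4)[:,:,::-1])
print(ctrl.get_obs()['tool_pos'],ctrl.get_obs()['force'])
```

```text
[0.52899374 0.28403368 0.07741765] [-17.51236181 -10.74400214  43.19705638]
```

View pics/p6.png

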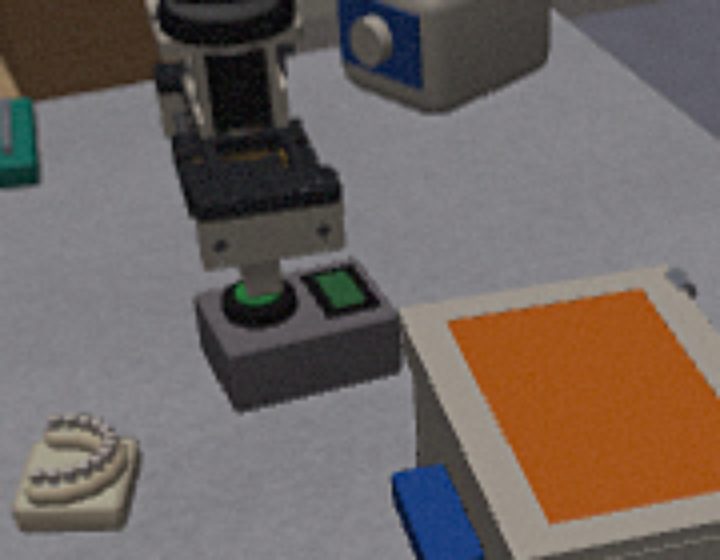

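The fingertip is on the button but off towards its far right edge. I'll release in small steps to see whether the spring follows, which would show the travel.

Request:
apply_moves:
  commands:
    - [[0,0,0.4],0,1]
    - [[0,0,0.65],0,1]
    - [[0,0,0.65],0,1]
    - [[0,0,0.65],0,1]

```text
clock: 12.82
tool_pos: [0.53, 0.2859, 0.0791]
orientation: [-179.8, -0.2, -8.1]
force: [2.0, -1.1, 2.8]
opening: 0.0006
gripper_force: 1.7
```

Request:
apply_moves:
  commands:
    - [[0,0,0.2],0,1]
    - [[0,0,0.2],0,1]
    - [[0,0,0.2],0,1]

```text
clock: 13.07
tool_pos: [0.5292, 0.2859, 0.0794]
orientation: [-179.9, -0.1, -8.1]
force: [1.5, 1.1, 3.2]
opening: 0.0009
gripper_force: 1.6
```

Request:
apply_moves:
  commands:
    - [[0,0,0.2],0,1]
    - [[0,0,0.2],0,1]
    - [[0,0,0.2],0,1]

```text
clock: 13.32
tool_pos: [0.5284, 0.2854, 0.081]
orientation: [-180.0, 0.0, -8.1]
force: [1.5, 1.2, 2.9]
opening: 0.0005
gripper_force: 1.3
```

Request:
apply_moves:
  commands:
    - [[0,0,1],0,1]
    - [[0,0,1],0,1]
    - [[0,0,1],0,1]

```text
clock: 13.57
tool_pos: [0.5281, 0.285, 0.0913]
orientation: [180.0, 0.0, -8.1]
force: [-0.3, -0.0, 0.3]
opening: 0.0003
gripper_force: 0.0
```

Run:
```python
from h import *
b=ctrl.snapshot("side");o=cv2.imread('pics/side0.png')[:,:,::-1]
for im in (o,b['img']): print(im[148:157,232:241].mean((0,1)), im[150:158,209:215].mean((0,1)))
```

```text
[37.96296296 68.44444444 44.4691358 ] [27.375      71.27083333 38.4375    ]
[36.64197531 67.2962963  43.7654321 ] [28.83333333 72.77083333 40.66666667]
```

The spring stayed on the finger for at least 3.6 mm of the release. A light touch will show where the button's top sits when up; it should be at a TCP height of about 0.083 if the press went the full 6 mm.

Request:
apply_moves:
  commands:
    - [[0,0,-0.6],0,1]
    - [[0,0,-0.6],0,1]
    - [[0,0,-0.6],0,1]

```text
clock: 13.87
tool_pos: [0.528, 0.2848, 0.0843]
orientation: [179.9, 0.1, -8.1]
force: [-1.1, 0.3, 1.2]
opening: 0.0005
gripper_force: 0.5
```

Request:
apply_moves:
  commands:
    - [[0,0,-0.1],0,1]
    - [[0,0,-0.1],0,1]
    - [[0,0,-0.1],0,1]

```text
clock: 14.12
tool_pos: [0.5283, 0.285, 0.0839]
orientation: [180.0, 0.0, -8.1]
force: [-0.3, -0.7, 2.2]
opening: 0.0005
gripper_force: 0.6
```

Request:
apply_moves:
  commands:
    - [[0,0,-0.1],0,1]
    - [[0,0,-0.1],0,1]
    - [[0,0,-0.1],0,1]

```text
clock: 14.37
tool_pos: [0.5284, 0.2851, 0.0831]
orientation: [180.0, 0.0, -8.1]
force: [-0.9, -0.5, 1.4]
opening: 0.0004
gripper_force: 0.8
```

The button's top when up is at about 0.084 TCP and the stop was at 0.0774, so the press went the full 6 mm. Retreating and handing in.

Request:
apply_moves:
  commands:
    - [[0,0,3],0,1]
    - [[0,0,7],0,1]
    - [[0,0,11],0,1]
    - [[0,0,15],0,1]
    - [[-6,10,17],0,1]
    - [[-10,16,18],0,1]
    - [[-10,16,18],0,1]
    - [[-10,16,18],0,1]
    - [[-10,16,18],0,1]
    - [[-10,16,18],0,1]

```text
clock: 15.2
tool_pos: [0.4263, 0.4494, 0.2638]
orientation: [-179.9, -0.0, -7.9]
force: [0.1, -0.4, 0.0]
opening: 0.0007
gripper_force: 0.0
```

Run:
```python
from h import *
a=ctrl.snapshot("side");b=ctrl.snapshot("top")
cv2.imwrite('pics/end.png',cv2.resize(np.hstack([a['img'],b['img']]),(800,300))[:,:,::-1])
```

```text
(no output)
```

View pics/end.png

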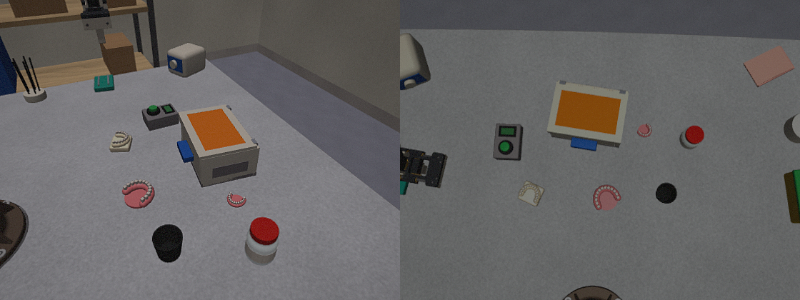

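The unit is shut (215,130 in the side view), the button is up, the other things stand where they were, and the arm is clear.

```bash
python3 -c "
from plant import ctrl
print(ctrl.close_job())"
```

```text
the job is handed in; nothing more can be done
None
```

The tray was pushed home, the hood shut and the start button pressed fully down and released, in that order; the job was handed in at about 15 s with the denture, model, cup and jar untouched.

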